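# Set the spring tweezers to the red mark and hold them

## Robot

A 6-joint arm with a two-finger parallel gripper is mounted at the origin on a cart in front of the work surface, level with it; the furniture and walls round the work are solid. World frame = base frame: x ahead of the robot, y to its left, z up, the work surface at z = 0. Lengths are in m, angles in degrees, forces in N, time in s.
With the tool pointing down it reaches from about 0.4 to 0.825 m from the base axis. Payload 7 kg.
Tool frame: the origin (TCP) lies on the centre line of the jaws, within the pads' length; the fingertips stand 11 mm ahead of it and the grasp point (between the pads) lies 8 mm behind it; z points along the fingers, y is the line along which they close (so a half turn about z gives the same grasp; the last joint's range is limited). The gripper opens to 88 mm and grips with 3 to 60 N. Pads are 19 mm wide; open, the fingers measure 130 mm over their backs; the gripper's body (78 mm by 193 mm) begins 47 mm behind the grasp point.
Start: joints at [85.09, 20.546, 0.682, 0, -70.136, -16.507], TCP at [0.246, 0.628, 0.238] pointing down, gripper open.
Joint ranges: [-176.03, 176.03], [-82.01, 121.73], [-58.28, 71.71], [-173.87, 95.51], [-174.79, -0.11], [-173.66, 173.66]. Speed limits (degrees/s): [136.94, 136.94, 172.46, 180, 180, 180].

## Interface

Orientations are given as [roll, pitch, yaw] about the fixed x, y, z axes, in that order (R = Rz(yaw) Ry(pitch) Rx(roll)).
In Python, from plant import r, capture, camera_model, job gives the robot as it stands.
- The arm moves only by the tool drive_tool, never from a script. Its argument "increments" is a list that holds one entry, the list of rows, each a list of 5 numbers: the gripper's target within -1 to 1 (fully open at 1, half-way at 0, shut at -1), then the shift along the tool's x, y, z scaled (see below), then the turn about the tool's z scaled (see below). In form: [[[gripper, tx, ty, tz, roll], ...]]. A call has 1 to 5 rows; each row is the pose to reach, as a shift and turn from the pose commanded when the call began, along the tool's axes at that moment, turning the shorter way round; what a row does not reach only later rows make up. The controller multiplies each number of a shift by 120 mm and each number of a turn by 360 degrees. A row lasts 1/8 s, in which the tool goes at most 62.5 mm and 10.7 degrees, less where a joint would pass 70% of its speed; a pose out of reach is approached as far as the arm can. A call with a number of a shift or a turn outside -1 to 1 is refused whole. A call with a gripper value outside its range is refused whole. The fingers move at their own pace and stop on an object; "squeeze" is the grip in N (left out, the last holds). Time passes only in rows, so rows that repeat a pose let the fingers close. It gives the time, the measured TCP pose, the force, the opening and the grip force at its end, in the units of the state.
- r.get_state(): the state, without advancing time (a new reading comes with each control period).
- capture(name): name is "scene" or "top" or "wrist"; returns the picture (420x560x3 uint8, red, green, blue); there is no depth.
- camera_model(name): a dict with "camera_matrix" (3x3 intrinsics, pixels), "rvec" (rotation vector, rad) and "tvec" (3), from world to camera coordinates, as OpenCV has them. Camera axes: x right, y down, z forward; pixel columns grow to the right and rows downward; lengths in m; the calibration is good to about 2 mm. The wrist camera is an equidistant fisheye: a pixel r from the principal point sees the ray r / f radians off the axis. A picture is of the moment at which its call begins: read the wrist's pose just before it. camera_model takes no time and is no camera call; for the wrist camera it gives the pose at the moment of the call.
- job.close_job(): hands the job in; it is judged then, once.
The state is a dict: "time_s": time; "joints": joint angles; "qd": joint speeds; "joint_torque": joint torques, N m; "tcp_pos": TCP position; "eef_rot": TCP orientation; "contact_force": force on the tool from outside, world axes, zero at the start; "moment": the same for the moment, N m; "gripper_width": finger opening in m; "gripper_force": force on a finger pad.
Only numpy, scipy, OpenCV 4.12 (cv2) and the standard library are available. Lean on these libraries where they do the work, as an engineer would, in place of code of your own. Each camera call takes 0.05 s, during which the arm holds its last target. There are 200 camera calls.

## Task

Take the spring tweezers by their blue finger pads out of the grey parts bin, lift them at least 10 cm above the bench and squeeze them so that the black pointer stands over the red band on the white scale, never letting the tips pinch shut. Hold that gap steady in the air for at least two seconds and finish still holding the tweezers there at the marked gap. Leave the little white pot in the bin, the spool of white string and the yellow tape measure where they are.

Things in the scene. Friction and masses are not known exactly. Their poses are not given: they have to be found in the camera images.
- grip (a point): middle of the spring tweezers lying flat in the bin: between their two blue finger pads, 9 mm above the bin's floor. x points along the tweezers to the tips (74 mm ahead), y to the fixed blade, z up. Each pad is 36 mm long (along x) and 18 mm high; over their outer faces they measure 40 mm when slack: squeeze them together along y. About 80 g, balanced at this point.
- hinge (a point): middle of the tweezers' black round heel (20 mm across, 18 mm high), which holds the hinge: 78 mm behind the middle of the pads; the tweezers are 162 mm long in all. Slack, the outer faces of the pads are not parallel but lean by 0.145 rad to one another, wider towards the tips; they turn parallel as the tweezers close.
- blade (a joint): how far the sprung blade (-y side) is squeezed towards the fixed one, rad: 0 slack (tips 38 mm apart), 0.25 tips shut. Tip gap = 152 mm x (0.25 - value); width over the middle of the pads = 40 mm - 78 mm x value, about. It springs open by itself; at the pads it takes about 2 N at 0 and 6 N at 0.2.
- mark (a joint): where the red band is set on the scale, rad, in the same measure as joint blade: the pointer stands at the middle of the band when blade equals mark. It is set between 0.07 and 0.205 (tip gaps of 27 to 7 mm) and stays where it is set.
- pointer (a point): the black pointer on the sprung blade, near its end, over the white scale: 125 mm from the hinge, 18 mm above the tweezers' underside
- band (a point): the middle of the red band on the white scale arc, 125 mm from the hinge at the same height; the band is 6 mm wide along the scale, so a pointer up to 3 mm (0.024 rad) off its middle is over it
- bin: the grey open-topped parts bin, fixed to the bench, 190 (x) x 160 (y) x 30 mm high, walls and floor 4 mm thick; origin under its middle, at bench height
- pot_mid (a point): the middle of a small white pot, 33 mm across and 42 mm high, standing in the bin in a corner at the heel end; leave it in place
- tape_mid (a point): the middle of the yellow tape measure, 40 x 76 x 68 mm, standing on a wooden block 149 x 158 x 55 mm; leave it in place
- spool_mid (a point): the middle of a spool of white string with wooden flanges, 60 mm across and 60 mm high, standing upright on the bench; leave it in place
- tweezers: the whole spring tweezers: black heel, two steel blades with blue pads, white scale with red band; its origin lies under point grip, 9 mm below it, with the same axes

How it is judged (in metres and radians):
On the way:
1. the tweezers are held in the air with the pointer over the red band, steady for 1.5 s (height (world z) of grip above 0.09 m and distance between pointer and band below 0.003 m and contact force between tweezers and the fingers above 1 N), for 1.5 s.
At the end, for the whole second after the job is handed in: The tweezers are held by the fingers, not touching the bin, their middle more than 9 cm above the bench, at rest, with the pointer within 3 mm of the middle of the red band and the gap not changing; the white pot, tape measure and spool of white string stand within 3 cm of where they stood (all of step 1 and velocity of joint blade between -0.05 and 0.05 rad/s and linear speed of tweezers below 0.03 m/s and distance of each of pot_mid, tape_mid, spool_mid from where it was at the start of the episode below 0.03 m and contact force between tweezers and bin below 0.1 N); the arm keeps its last pose, push and grip.
It fails at once if the tips are pinched shut (gap under 2 mm) (value of joint blade above 0.237 rad).
It fails at once if the white pot, tape measure or spool of white string is pushed away (3 cm) or tipped over (distance of any of pot_mid, tape_mid, spool_mid from where it was at the start of the episode above 0.03 m or angle between any of pot_mid, spool_mid, tape_mid's own z axis and vertical above 0.6 rad).
It also fails if it takes over 43 s, if anything falls off the work surface, if the arm or the gripper's body presses on something with over 40 N, if the wrist force passes 120 N, or if a joint passes its speed limit or range.

## Working session

There is one attempt and no reset: what is moved stays moved. The work goes in short steps, Python scripts to look and compute and a tool call to move; the robot and the scene stay as the last step left them, time stands still between calls to the robot, and variables do not carry over. Pictures are saved under pics/ and viewed, at most 10 in all, crops included, and the job is handed in when it is done.

Besides the shell and the picture viewer there is one more tool, called after ">>>" by a JSON object that holds its "method" and its "body", one argument or row to a line. drive_tool: Moves the arm, as the interface text tells. Its arguments: {"type":"object","properties":{"increments":{"type":"array"},"squeeze":{"type":"number"}},"required":["increments"]}

```bash
mkdir -p pics; cat > h.py <<'E'
import numpy as np, cv2
from plant import r, capture, camera_model, job
from scipy.spatial.transform import Rotation as R
def save(n,f,crop=None,scale=1):
    im=capture(n)[:,:,::-1].copy()
    if crop: im=im[crop[1]:crop[3],crop[0]:crop[2]]
    cv2.imwrite('pics/'+f,cv2.resize(im,None,fx=scale,fy=scale,interpolation=cv2.INTER_CUBIC))
def ray(cm,uv,fish=False):
    K=np.array(cm['camera_matrix']);Rm=cv2.Rodrigues(np.array(cm['rvec'],float))[0];t=np.array(cm['tvec'],float).ravel()
    x=(uv[0]-K[0,2])/K[0,0];y=(uv[1]-K[1,2])/K[1,1]
    if fish:
        th=np.hypot(x,y);d=np.array([x/th*np.sin(th),y/th*np.sin(th),np.cos(th)])
    else: d=np.array([x,y,1.])
    return -Rm.T@t, Rm.T@d
def atz(cm,uv,z,fish=False):
    c,d=ray(cm,uv,fish); return c+d*(z-c[2])/d[2]
E
python3 - <<'E'
from h import *
s=r.get_state();print(s)
save('top','top1.png');save('wrist','w1.png')
for n in('top','wrist'):print(camera_model(n))
E
```

```text
{'time_s': 0.0, 'joints': array([ 8.50896102e+01,  2.05902108e+01,  6.33256877e-01, -1.97894227e-02,
       -7.01364302e+01, -1.65067556e+01]), 'qd': array([-0.03252391, -0.0564126 ,  0.01732374, -0.00360353,  0.10772327,
        0.00447121]), 'joint_torque': array([-2.74924656e-03, -5.82707191e+01,  2.93053919e+01,  6.99676126e+00,
        7.12816996e-03, -1.78567143e-04]), 'tcp_pos': array([0.24633419, 0.62793041, 0.23663361]), 'eef_rot': array([ 1.79905178e+02, -8.69895173e-03, -2.14238775e+01]), 'contact_force': array([ 0.40444901, -1.00001272,  0.52137541]), 'moment': array([ 0.00287391, -0.008729  , -0.04738877]), 'gripper_force': 0.0, 'gripper_width': 0.08758918257601031}
{'camera_matrix': array([[497.31306674,   0.        , 274.11517466],
       [  0.        , 497.31306674, 222.37632967],
       [  0.        ,   0.        ,   1.        ]]), 'rvec': array([ 2.18932707, -2.15001375,  0.13626334]), 'tvec': array([-0.07598337,  0.57746366,  1.11139253])}
{'camera_matrix': array([[325.1922621 ,   0.        , 273.23874866],
       [  0.        , 325.1922621 , 215.8217983 ],
       [  0.        ,   0.        ,   1.        ]]), 'rvec': array([-1.67140741,  2.45440475,  0.33170355]), 'tvec': array([ 0.67418273, -0.03358897,  0.38961865])}
```

View pics/top1.png

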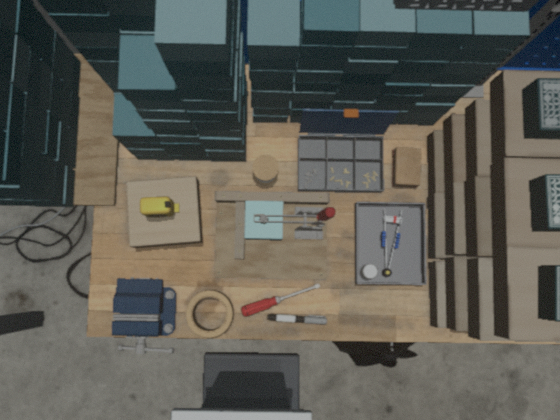

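View pics/w1.png

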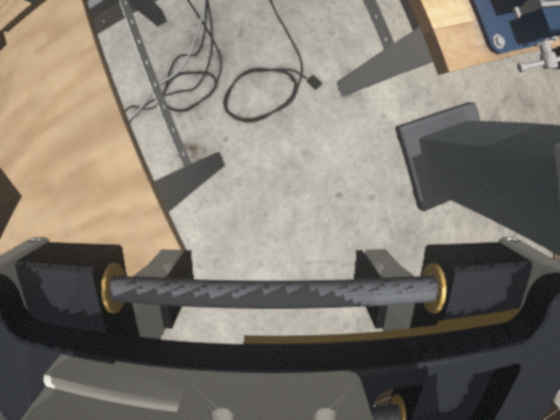

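The top view shows the bin at px (390,245), with the tweezers' heel at (387,272), the pads at (382,240) and (396,241), the scale at about (393,220) and the pot at (370,271). There are stepped boxes to the right of the bin. The wrist view shows only the floor.

```bash
python3 - <<'E'
from h import *
cm=camera_model('top')
for n,uv,z in[('heel',(387,272),.022),('padL',(382,240),.022),('padR',(396,241),.022),('pot',(370,271),.042),('binTL',(357,205),.03),('binTR',(423,206),.03),('binBL',(357,284),.03),('binBR',(423,284),.03),('spool',(264,168),.06),('tape',(158,207),.1),('box',(432,200),.1)]:print(n,atz(cm,uv,z).round(3))
save('top','t2.png',(340,190,440,295),5);save('scene','s1.png',scale=1.4)
E
```

```text
heel [ 0.47  -0.328  0.022]
padL [ 0.544 -0.317  0.022]
padR [ 0.542 -0.349  0.022]
pot [ 0.471 -0.284  0.042]
binTL [ 0.623 -0.257  0.03 ]
binTR [ 0.624 -0.411  0.03 ]
binBL [ 0.441 -0.257  0.03 ]
binBR [ 0.444 -0.408  0.03 ]
spool [ 0.7  -0.04  0.06]
tape [0.6   0.187 0.1  ]
box [ 0.627 -0.409  0.1  ]
```

View pics/t2.png

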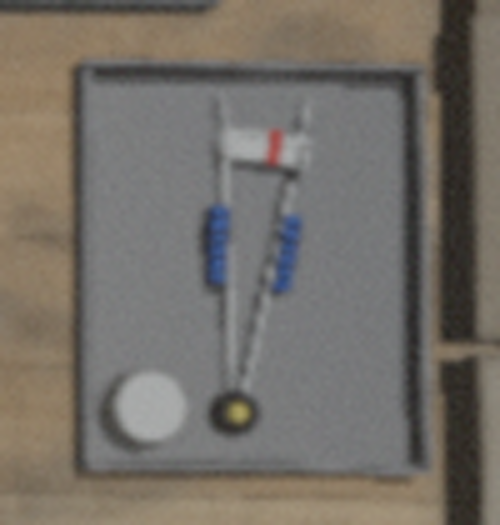

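View pics/s1.png

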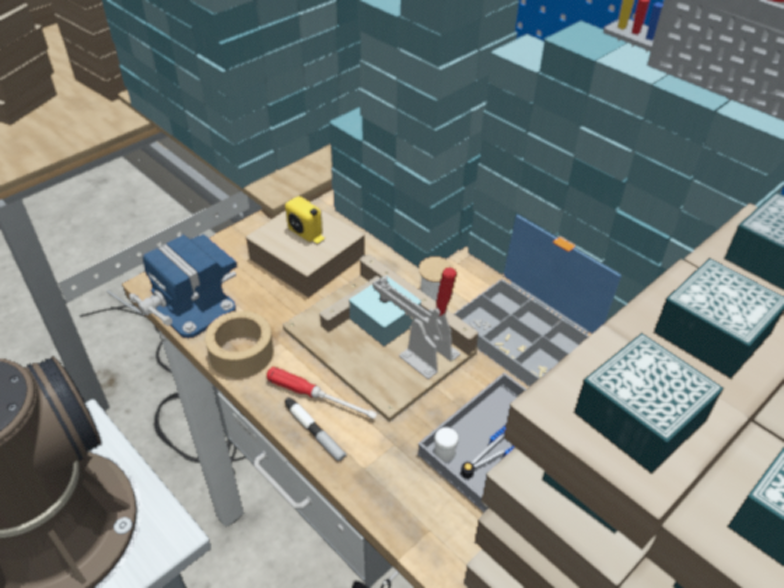

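>>> {"method": "drive_tool", "body": {
  "increments": [
    [[1,0.23,0.3,0,0],[1,0.47,0.6,0,0],[1,0.7,0.9,0,0]]
  ]
}}

```text
time_s: 0.57
tcp_pos: [0.2855, 0.4957, 0.2373]
eef_rot: [180.0, -0.0, -21.4]
contact_force: [0.0, -0.7, 0.0]
gripper_width: 0.0875
gripper_force: 0.0
```

>>> {"method": "drive_tool", "body": {
  "increments": [
    [[1,0.23,0.3,0,0],[1,0.47,0.6,0,0],[1,0.7,0.9,0,0]]
  ]
}}

```text
time_s: 0.95
tcp_pos: [0.3242, 0.3644, 0.2376]
eef_rot: [-180.0, -0.0, -21.4]
contact_force: [0.6, -0.3, -0.0]
gripper_width: 0.0877
gripper_force: 0.0
```

>>> {"method": "drive_tool", "body": {
  "increments": [
    [[1,0.23,0.3,0,0],[1,0.47,0.6,0,0],[1,0.7,0.9,0,0]]
  ]
}}

```text
time_s: 1.32
tcp_pos: [0.3629, 0.2332, 0.2377]
eef_rot: [-180.0, -0.0, -21.4]
contact_force: [0.9, -0.8, 0.2]
gripper_width: 0.0876
gripper_force: 0.0
```

>>> {"method": "drive_tool", "body": {
  "increments": [
    [[1,0.23,0.3,0,0],[1,0.47,0.6,0,0],[1,0.7,0.9,0,0]]
  ]
}}

```text
time_s: 1.7
tcp_pos: [0.4017, 0.1021, 0.2378]
eef_rot: [-180.0, -0.0, -21.4]
contact_force: [1.0, 0.7, 0.3]
gripper_width: 0.0878
gripper_force: 0.0
```

>>> {"method": "drive_tool", "body": {
  "increments": [
    [[1,0.23,0.3,0,0],[1,0.47,0.6,0,0],[1,0.7,0.9,0,0]]
  ]
}}

```text
time_s: 2.08
tcp_pos: [0.4405, -0.0292, 0.2378]
eef_rot: [-180.0, -0.0, -21.4]
contact_force: [1.4, 0.6, 0.3]
gripper_width: 0.0875
gripper_force: 0.0
```

>>> {"method": "drive_tool", "body": {
  "increments": [
    [[1,0.23,0.3,0,0],[1,0.47,0.6,0,0],[1,0.7,0.9,0,0]]
  ]
}}

```text
time_s: 2.45
tcp_pos: [0.4793, -0.1605, 0.2376]
eef_rot: [-180.0, -0.0, -21.4]
contact_force: [0.8, 0.9, 0.6]
gripper_width: 0.0877
gripper_force: 0.0
```

>>> {"method": "drive_tool", "body": {
  "increments": [
    [[1,0.2,0.2,0,-0.02],[1,0.4,0.4,0,-0.04],[1,0.58,0.58,0,-0.047],[1,0.58,0.58,0,-0.047]]
  ]
}}

```text
time_s: 2.95
tcp_pos: [0.5187, -0.2506, 0.2367]
eef_rot: [180.0, 0.1, -4.6]
contact_force: [-0.8, 0.4, -0.6]
gripper_width: 0.0874
gripper_force: 0.0
```

```bash
python3 - <<'E'
from h import *
s=r.get_state();cm=camera_model('wrist');print(s['joints'],s['tcp_pos'],s['eef_rot'],ray(cm,(280,200),1))
np.save('cmA.npy',cm,allow_pickle=True);save('wrist','w2.png')
E
```

```text
[-6.33767641e+00  1.13562890e+01 -1.21464629e+01  1.06287092e-02
 -6.65696012e+01  9.17283122e+01] [ 0.51865286 -0.25064728  0.23673312] [ 1.79992440e+02  7.26145361e-02 -4.60513646e+00] (array([ 0.59094054, -0.25636395,  0.38280082]), array([-0.22237372, -0.00365387, -0.97495465]))
```

View pics/w2.png

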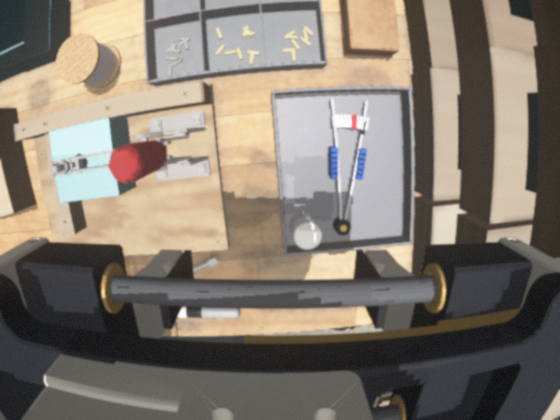

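In this wrist view the bin spans px (275–412, 90–250). The pads are at (334,162) and (361,163), the heel at (343,227), the pot at (307,233) and the red band at (354,122). The stacked pallets begin right beside the bin at about u=413, so I'll triangulate their edge.

```bash
python3 - <<'E'
from h import *
im=cv2.imread('pics/w2.png');a=cv2.resize(im[80:260,320:480],None,fx=3,fy=3,interpolation=cv2.INTER_CUBIC)
t=cv2.imread('pics/top1.png')[190:300,400:460];t=cv2.resize(t,None,fx=5,fy=5,interpolation=cv2.INTER_CUBIC)
t=t[:540]
cv2.imwrite('pics/c1.png',cv2.convertScaleAbs(np.hstack([a,t]),alpha=1.5))
E
```

```text
(no output)
```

View pics/c1.png

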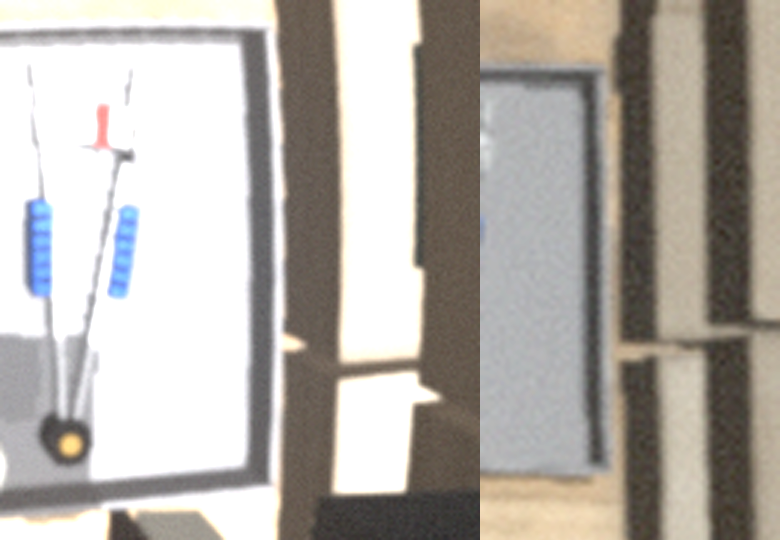

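The brown strips are risers and the light strips are treads, so this is a staircase. I'll triangulate its edges in y and z.

```bash
python3 - <<'E'
from h import *
ct=camera_model('top');cw=np.load('cmA.npy',allow_pickle=True).item()
for n,ut,uw in[('bot1',428.4,415),('top1',435,432),('bot2',445,459.5)]:
    c1,d1=ray(ct,(ut,235));c2,d2=ray(cw,(uw,147),1)
    # y-z plane intersection
    A=np.array([[d1[1],-d2[1]],[d1[2],-d2[2]]]);s=np.linalg.solve(A,(c2-c1)[1:])
    print(n,c1+d1*s[0],c2+d2*s[1])
o=lambda u,v:(320+u/3,80+v/3)
W={}
for n,uv,z in[('heel',o(67,443),.022),('padF',o(40,247),.022),('padS',o(124,252),.022),('pointer',o(124,156),.022),('band',o(102,130),.022),('binTR',o(277,32),.03),('binBR',o(277,480),.03),('binR',o(282,247),.03),('binBL',(285,250),.03),('binTL',(274,91),.03),('pot',(306,231),.035)]:
    W[n]=atz(cw,uv,z,1);print(n,W[n].round(4))
E
```

```text
bot1 [ 0.55971109 -0.43383932 -0.00476782] [ 0.5586089  -0.43383932 -0.00476782]
top1 [ 0.55531533 -0.43260287  0.04548041] [ 0.56239194 -0.43260287  0.04548041]
bot2 [ 0.55064843 -0.43599022  0.09983027] [ 0.56666085 -0.43599022  0.09983027]
heel [ 0.4695 -0.3288  0.022 ]
padF [ 0.5473 -0.3209  0.022 ]
padS [ 0.5436 -0.3535  0.022 ]
pointer [ 0.5801 -0.3552  0.022 ]
band [ 0.5902 -0.3472  0.022 ]
binTR [ 0.6268 -0.4177  0.03  ]
binBR [ 0.4481 -0.4168  0.03  ]
binR [ 0.5437 -0.4163  0.03  ]
binBL [ 0.4505 -0.259   0.03  ]
binTL [ 0.6304 -0.2607  0.03  ]
pot [ 0.4735 -0.2843  0.035 ]
```

>>> {"method": "drive_tool", "body": {
  "increments": [
    [[0.636,0.14,0.31,0.2,0],[0.636,0.275,0.617,0.5,0],[0.636,0.275,0.617,0.83,0],[0.636,0.275,0.617,0.83,0]]
  ]
}}

```text
time_s: 3.5
tcp_pos: [0.5432, -0.3244, 0.1349]
eef_rot: [-179.9, 0.4, -4.5]
contact_force: [-0.0, 0.4, 0.2]
gripper_width: 0.0717
gripper_force: 0.0
```

```bash
python3 - <<'E'
from h import *
s=r.get_state();cm=camera_model('wrist');print(s['tcp_pos'],s['eef_rot'],s['gripper_width'],s['contact_force'])
np.save('cmB.npy',cm,allow_pickle=True);save('wrist','w3.png',(160,40,440,250),2.8)
E
```

```text
[ 0.54318142 -0.32435294  0.13486879] [-179.89781992    0.37424446   -4.54673174] 0.07169372990213178 [-0.02296208  0.35962723  0.23872281]
```

View pics/w3.png

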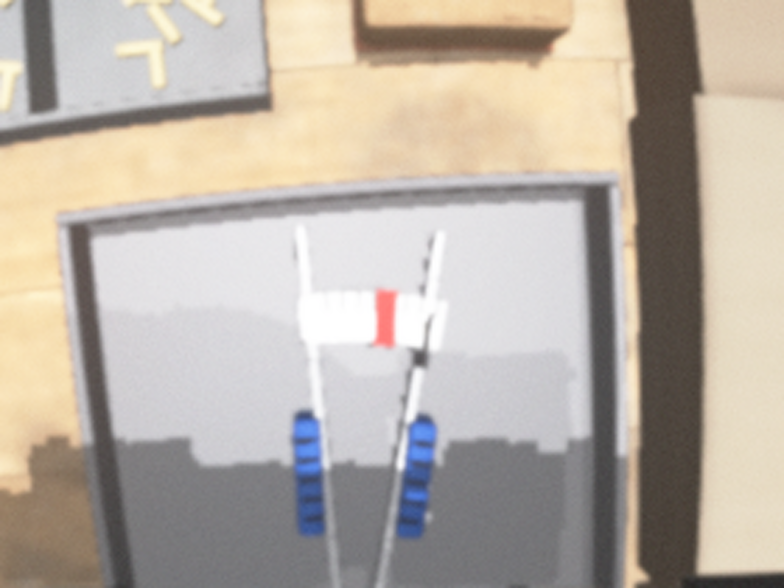

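The pads are at crop (309,473) and (416,475). The red band is at (385,318), and the pointer tip is at about (430,318), along the blade from (420,358).

```bash
python3 - <<'E'
from h import *
cw=np.load('cmB.npy',allow_pickle=True).item()
o=lambda u,v:(160+u/2.8,40+v/2.8)
W={}
for n,uv in[('padF',(309,473)),('padS',(416,475)),('ptrbase',(420,358)),('ptr',(430,320)),('band',(385,318)),('tipF',(300,230)),('tipS',(438,235)),('binTR',(614,180)),('binTL',(65,218)),('binR',(625,450))]:
    W[n]=atz(cw,o(*uv),.03 if 'bin' in n else .022,1);print(n,W[n].round(4))
g=(W['padF']+W['padS'])/2;print('grip',g)
h=np.array([.4695,-.3288])
a=lambda n:np.degrees(np.arctan2(*(W[n][:2]-h)[::-1]));print({n:a(n).round(2) for n in W},[np.hypot(*(W[n][:2]-h)) for n in('band','ptr')])
E
```

```text
padF [ 0.549  -0.3223  0.022 ]
padS [ 0.5459 -0.3537  0.022 ]
ptrbase [ 0.5804 -0.3568  0.022 ]
ptr [ 0.5912 -0.3603  0.022 ]
band [ 0.5926 -0.3475  0.022 ]
tipF [ 0.6195 -0.3255  0.022 ]
tipS [ 0.6153 -0.3642  0.022 ]
binTR [ 0.6292 -0.4145  0.03  ]
binTL [ 0.6298 -0.2609  0.03  ]
binR [ 0.5508 -0.4155  0.03  ]
grip [ 0.54743472 -0.33798789  0.022     ]
{'padF': np.float64(4.68), 'padS': np.float64(-18.04), 'ptrbase': np.float64(-14.16), 'ptr': np.float64(-14.52), 'band': np.float64(-8.64), 'tipF': np.float64(1.25), 'tipS': np.float64(-13.64), 'binTR': np.float64(-28.23), 'binTL': np.float64(22.96), 'binR': np.float64(-46.84)} [np.float64(0.1245626919376692), np.float64(0.12572323184322023)]
```

>>> {"method": "drive_tool", "body": {
  "increments": [
    [[0.636,0.017,0,0.25,0],[0.636,0.017,0,0.5,0],[0.636,0.017,0,0.7,0],[0.636,0.017,0,0.85,0],[0.636,0.017,0,0.93,0]]
  ]
}}

```text
time_s: 4.18
tcp_pos: [0.5483, -0.3254, 0.027]
eef_rot: [180.0, -0.1, -4.5]
contact_force: [0.5, -0.4, -0.4]
gripper_width: 0.0718
gripper_force: 0.0
```

>>> {"method": "drive_tool", "body": {
  "increments": [
    [[0.636,0,0,0.03,0],[0.636,0,0,0.05,0]]
  ]
}}

```text
time_s: 4.42
tcp_pos: [0.5481, -0.3258, 0.021]
eef_rot: [180.0, -0.1, -4.5]
contact_force: [-0.5, 0.8, 0.5]
gripper_width: 0.0715
gripper_force: 0.0
```

>>> {"method": "drive_tool", "body": {
  "increments": [
    [[0.4,0,0,0.025,0],[0.2,0,0,0.025,0],[0.0,0,0,0.025,0],[-0.1,0,0,0.025,0],[-0.1,0,0,0.025,0]]
  ],
  "squeeze": 12
}}

```text
time_s: 5.05
tcp_pos: [0.5477, -0.3258, 0.0175]
eef_rot: [180.0, -0.0, -4.5]
contact_force: [0.1, -0.0, 0.1]
gripper_width: 0.0398
gripper_force: 3.0
```

>>> {"method": "drive_tool", "body": {
  "increments": [
    [[-0.16,0,0,0,0],[-0.2,0,0,0,0],[-0.2,0,0,0,0],[-0.2,0,0,0,0]]
  ]
}}

```text
time_s: 5.55
tcp_pos: [0.5477, -0.3258, 0.0175]
eef_rot: [180.0, -0.0, -4.5]
contact_force: [0.5, -0.1, 2.4]
gripper_width: 0.0352
gripper_force: 4.4
```

>>> {"method": "drive_tool", "body": {
  "increments": [
    [[-0.25,0,0,0,0],[-0.25,0,0,-0.1,0],[-0.25,0,0,-0.3,0],[-0.25,0,0,-0.5,0],[-0.25,0,0,-0.7,0]]
  ]
}}

```text
time_s: 6.18
tcp_pos: [0.5473, -0.3256, 0.1026]
eef_rot: [-180.0, 0.0, -4.5]
contact_force: [-0.1, 0.7, -0.4]
gripper_width: 0.0328
gripper_force: 4.3
```

>>> {"method": "drive_tool", "body": {
  "increments": [
    [[-0.25,0,0,-0.15,0],[-0.25,0,0,-0.3,0],[-0.25,0,0,-0.4,0],[-0.25,0,0,-0.4,0]]
  ]
}}

```text
time_s: 6.68
tcp_pos: [0.548, -0.3258, 0.1503]
eef_rot: [180.0, -0.1, -4.5]
contact_force: [0.9, -0.1, -1.0]
gripper_width: 0.0328
gripper_force: 4.3
```

```bash
python3 - <<'E'
from h import *
s=r.get_state();cm=camera_model('wrist');print(s['tcp_pos'],s['eef_rot'],s['gripper_width'],s['gripper_force'])
np.save('cmC.npy',cm,allow_pickle=True);save('wrist','w4.png',(200,60,380,260),3)
E
```

```text
[ 0.54801962 -0.32582733  0.15027137] [ 1.79981475e+02 -8.61936553e-02 -4.49218902e+00] 0.03284867577080126 4.274718707310967
```

View pics/w4.png

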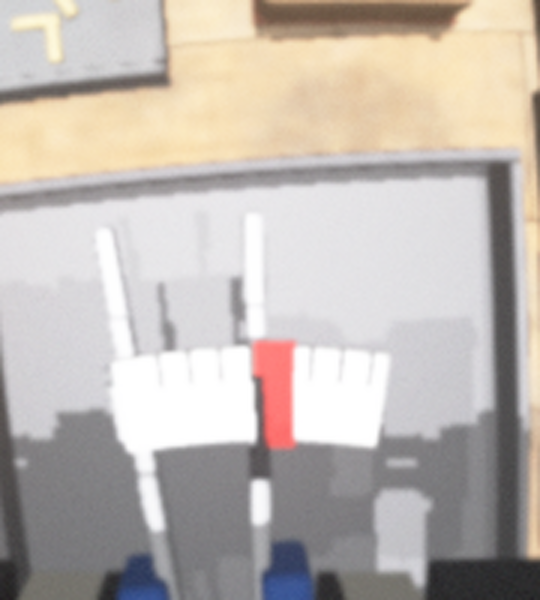

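The tweezers are lifted. The pointer is at crop (258,390), at the left (over-closed) edge of the red band, which spans 255–295 with its middle at 274. That is about 2.4 mm too far, so I'll open roughly 1.5 mm.

>>> {"method": "drive_tool", "body": {
  "increments": [
    [[-0.23,0,0,0,0],[-0.215,0,0,0,0],[-0.215,0,0,0,0],[-0.215,0,0,0,0],[-0.215,0,0,0,0]]
  ]
}}

```text
time_s: 7.35
tcp_pos: [0.5475, -0.3257, 0.1493]
eef_rot: [-180.0, 0.0, -4.5]
contact_force: [-0.1, 1.1, -0.4]
gripper_width: 0.0341
gripper_force: 3.9
```

```bash
python3 - <<'E'
from h import *
s=r.get_state();print(s['tcp_pos'],s['gripper_width'],s['gripper_force'])
save('wrist','w5.png',(220,150,320,260),5)
E
```

```text
[ 0.54754623 -0.32567377  0.14930937] 0.03414766653053321 3.9035923607298173
```

View pics/w5.png

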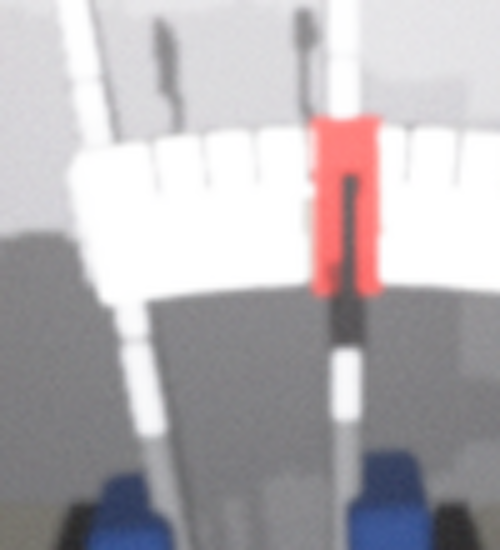

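The pointer at u≈349 now sits on the band's middle (315–382). I'll hold it there for more than 2 s.

>>> {"method": "drive_tool", "body": {
  "increments": [
    [[-0.215,0,0,0,0],[-0.215,0,0,0,0],[-0.215,0,0,0,0],[-0.215,0,0,0,0],[-0.215,0,0,0,0]]
  ]
}}

```text
time_s: 8.02
tcp_pos: [0.5476, -0.3257, 0.1494]
eef_rot: [180.0, 0.0, -4.5]
contact_force: [0.4, -0.5, -0.8]
gripper_width: 0.0342
gripper_force: 3.9
```

>>> {"method": "drive_tool", "body": {
  "increments": [
    [[-0.215,0,0,0,0],[-0.215,0,0,0,0],[-0.215,0,0,0,0],[-0.215,0,0,0,0],[-0.215,0,0,0,0]]
  ]
}}

```text
time_s: 8.65
tcp_pos: [0.5475, -0.3257, 0.1493]
eef_rot: [180.0, 0.0, -4.5]
contact_force: [1.1, 0.0, -0.8]
gripper_width: 0.0347
gripper_force: 3.9
```

>>> {"method": "drive_tool", "body": {
  "increments": [
    [[-0.215,0,0,0,0],[-0.215,0,0,0,0],[-0.215,0,0,0,0],[-0.215,0,0,0,0],[-0.215,0,0,0,0]]
  ]
}}

```text
time_s: 9.28
tcp_pos: [0.5476, -0.3257, 0.1494]
eef_rot: [180.0, -0.0, -4.5]
contact_force: [-0.2, -0.4, -1.7]
gripper_width: 0.034
gripper_force: 3.9
```

>>> {"method": "drive_tool", "body": {
  "increments": [
    [[-0.215,0,0,0,0],[-0.215,0,0,0,0],[-0.215,0,0,0,0],[-0.215,0,0,0,0],[-0.215,0,0,0,0]]
  ]
}}

```text
time_s: 9.9
tcp_pos: [0.5476, -0.3257, 0.1494]
eef_rot: [-180.0, -0.0, -4.5]
contact_force: [0.5, 0.0, -0.4]
gripper_width: 0.0347
gripper_force: 3.9
```

```bash
python3 - <<'E'
from h import *
s=r.get_state();print(s['time_s'],s['tcp_pos'],s['gripper_width'],s['gripper_force'])
a=capture('wrist')[150:260,220:320,::-1].astype(int);b=cv2.resize(cv2.imread('pics/w5.png'),(100,110),interpolation=cv2.INTER_AREA).astype(int)
print(abs(a-b).mean())
print(job.close_job())
E
```

```text
9.9 [ 0.54756023 -0.32569939  0.14936534] 0.03474568672329897 3.9034535193059128
1.1626666666666667
the job is handed in; nothing more can be done
None
```

I lifted the tweezers about 13 cm above the bench, held them for about 2.5 s with the pointer over the middle of the red band, and handed the job in at 9.9 s still holding them there; no verdict came back.

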